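# Sort bottles and a test cassette into their trays

### The job

Sort the things in the front row into the trays behind them: both brown glass bottles go into the yellow tray, both white plastic bottles into the blue tray, and the test cassette into the white card tray. Leave the bottles standing upright and the cassette lying flat face up on the tray floors, tip no bottle over on the way, and leave the microtube rack and the petri dish where they are.

Things in the scene. Friction and masses are not known exactly. Their poses are not given: they have to be found in the camera images.
- brown_black_cap: brown glass bottle with a black cap: body 34 mm across, straight sides up to about 42 mm, cap 25 mm across, 70 mm tall in all, 40 g. Stands loose; origin at the centre of its underside, z up along its axis; round, so its yaw means nothing.
- brown_white_cap: brown glass bottle with a white cap: body 30 mm across, straight sides up to about 38 mm, cap 22 mm across, 62 mm tall in all, 30 g. Stands loose; origin at the centre of its underside, z up along its axis; round, so its yaw means nothing.
- white_blue_cap: white plastic bottle with a blue cap: body 30 mm across, straight sides up to about 38 mm, cap 22 mm across, 62 mm tall in all, 30 g. Stands loose; origin at the centre of its underside, z up along its axis; round, so its yaw means nothing.
- white_red_cap: white plastic bottle with a red cap: body 44 mm across, straight sides up to about 52 mm, cap 33 mm across, 85 mm tall in all, 70 g. Stands loose; origin at the centre of its underside, z up along its axis; round, so its yaw means nothing.
- cassette: white rapid-test cassette lying flat on the bench: 70 mm long (its x), 20 mm wide (its y), 5 mm thick (its z), 15 g, loose; origin at the centre of its underside. It lies roughly across the robot's view (long side within 25 degrees of left-right).
- yellow_tray: yellow plastic tray, open on top, for brown bottles: 110 x 90 mm outside, 20 mm high, clear floor inside 100 x 80 mm, floor 3 mm above the bench. Fixed to the bench during the job, but its place and small yaw differ each time. Origin at the centre of its underside, x along the long side (roughly away from the robot), y along the short side, z up.
- blue_tray: blue plastic tray, open on top, for white bottles: same make as the yellow one, 110 x 90 mm outside, 20 mm high, clear floor inside 100 x 80 mm, floor 3 mm above the bench. Fixed to the bench during the job, but its place and small yaw differ each time. Origin at the centre of its underside, x along the long side (roughly away from the robot), y along the short side, z up.
- card_tray: white card tray with a pale blue-grey bottom, open on top, for the test cassette: 106 x 86 mm outside, 19 mm high, 102 x 82 mm inside, floor 2 mm above the bench. Fixed to the bench during the job, but its place and small yaw differ each time. Origin at the centre of its underside, x along the long side (roughly away from the robot), y along the short side, z up.
- microtube_rack: bystander: orange rack full of small tubes, 58 (x) x 118 (y) x 30 mm high, loose, behind the trays to the left of the grey block heater; origin at the centre of its underside. Not to be moved.
- petri_dish: bystander: round petri dish with pink agar, 62 mm across, 14 mm high, loose, some way to the right of the things to be sorted; origin at the centre of its underside. Not to be moved.

How it is judged:
By the outcome, as a careful person would: the job done as asked, in the order asked, and still so for the second after the job is handed in, with the robot touching nothing.
It also fails if it takes over 120 s, if anything falls off the work surface, if the arm or the gripper's body presses on something with over 40 N, if the wrist force passes 120 N, or if a joint passes its speed limit or range.

### The arm

A 6-joint arm with a two-finger parallel gripper is mounted at the origin on a cart in front of the work surface, level with it; the furniture and walls round the work are solid. World frame = base frame: x ahead of the robot, y to its left, z up, the work surface at z = 0. Lengths are in m, angles in rad, forces in N, time in s.
With the tool pointing down it reaches from about 0.4 to 0.825 m from the base axis. Payload 7 kg.
Tool frame: the origin (TCP) lies on the centre line of the jaws, within the pads' length; the fingertips stand 14 mm ahead of it and the grasp point (between the pads) lies 5 mm behind it; z points along the fingers, y is the line along which they close (so a half turn about z gives the same grasp; the last joint's range is limited). The gripper opens to 88 mm and grips with 3 to 60 N. Pads are 19 mm wide; open, the fingers measure 130 mm over their backs; the gripper's body (78 mm by 193 mm) begins 47 mm behind the grasp point.
Start: joints at [-1.007, 0.359, 0.012, 0, -1.224, -0.288], TCP at [0.184, -0.649, 0.241] pointing down, gripper open.
Joint ranges: [-3.07, 3.07], [-1.43, 2.12], [-1.02, 1.25], [-3.03, 1.67], [-3.05, -0], [-3.03, 3.03]. Speed limits (rad/s): [2.39, 2.39, 3.01, 3.14, 3.14, 3.14].

### API

Orientations are given as [roll, pitch, yaw] about the fixed x, y, z axes, in that order (R = Rz(yaw) Ry(pitch) Rx(roll)).
In Python, from station import arm gives the robot as it stands.
- The arm moves only by the tool move_arm, never from a script. Its argument "rows" is a list of rows, each an object with "translation": the shift along the tool's x, y, z in cm, a list of three; "rot": the turn, a rotation vector about the tool's x, y, z in degrees, a list of three; "hand": the closure, from 0 (fully open) to 1 (shut). A call has 1 to 8 rows; each row is the pose to reach, as a shift and turn from the pose commanded when the call began, along the tool's axes at that moment; what a row does not reach only later rows make up. A row lasts 1/12 s, in which the tool goes at most 41.7 mm and 7.16 degrees, less where a joint would pass 70% of its speed; a pose out of reach is approached as far as the arm can. A call with a gripper value outside its range is refused whole. The fingers move at their own pace and stop on an object; "squeeze" is the grip in N (left out, the last holds). Time passes only in rows, so rows that repeat a pose let the fingers close. It gives the time, the measured TCP pose, the force, the opening and the grip force at its end, in the units of the state.
- arm.get_state(): the state, without advancing time (a new reading comes with each control period).
- arm.grab_frame(name): name is "scene" or "top" or "wrist"; returns (picture, depth): 400x640x3 uint8, red, green, blue; 400x640 float32, m along the optical axis (not along the pixel's ray), 0 where there is no reading.
- arm.camera_params(name): a dict with "vfov" (degrees; the focal length in pixels is half the picture's height over the tangent of half this angle, whatever the lens; pixels are square), "cx", "cy" (the principal point, pixels), "position" and "orientation" of the camera in the world; the wrist camera has in their place "tool_from_camera" (4x4, takes a point from camera to tool coordinates, whose origin is the TCP and whose axes are the flange's). Camera axes: x right, y down, z forward; pixel columns grow to the right and rows downward; lengths in m; the calibration is good to about 2 mm. A picture is of the moment at which its call begins: read the wrist's pose just before it. camera_params takes no time and is no camera call.
- arm.job_done(): hands the job in; it is judged then, once.
Trained networks look in the newest picture that a camera, given by its name, has taken for a name from the list of things; names that differ only in an ending like _2 or _b are one class to them, and where a whole thing is asked for, a point or a joint stands for the part that bears it (a point fixed in the world has none). Each returns a list of dicts, best first, with "p" (0 to 1); they miss things now and then, are a little off and sometimes report something else, mostly with a low value. They report only what shows in the picture. A call takes as long as a camera call.
- arm.search_frame(label, camera): "point" ([x, y, z] in m, in the coordinates of the camera as it stood for that picture, good to about 4 mm: the middle of the surface that is visible of it).
- arm.pinpoint(label, camera): "point" ([x, y, z] in m, in the coordinates of the camera as it stood for that picture, good to about 4 mm: a listed point, or the origin of a listed thing).
The state is a dict: "t": time; "q": joint angles; "qd": joint speeds; "joint_efforts": joint torques, N m; "eef_pos": TCP position; "ee_rot": TCP orientation; "force": force on the tool from outside, world axes, zero at the start; "moment": the same for the moment, N m; "width": finger opening in m; "gripper_force": force on a finger pad.
Only numpy, scipy, OpenCV 4.12 (cv2) and the standard library are available. Lean on these libraries where they do the work, as an engineer would, in place of code of your own. Each camera call takes 0.05 s, during which the arm holds its last target. There are 200 camera calls.

## Working session

There is one attempt and no reset: what is moved stays moved. The work goes in short steps, Python scripts to look and compute and a tool call to move; the robot and the scene stay as the last step left them, time stands still between calls to the robot, and variables do not carry over. Pictures are saved under pics/ and viewed, at most 14 in all, crops included, and the job is handed in when it is done.

Besides the shell and the picture viewer there is one more tool, called after "Call:" as a command line: name --argument value ..., lists and objects as JSON in quotes. move_arm: Moves the arm, as the interface text tells. Its arguments: {"type":"object","properties":{"rows":{"type":"array","items":{"type":"object","properties":{"translation":{"type":"array","items":{"type":"number"}},"rot":{"type":"array","items":{"type":"number"}},"hand":{"type":"number"}}}},"squeeze":{"type":"number"}},"required":["rows"]}

```bash
mkdir -p pics; ls
cat > h.py <<'E'
from station import arm
import numpy as np, cv2
from scipy.spatial.transform import Rotation as R
def cam(name):
    p=arm.camera_params(name)
    return p
def campose(name):
    p=arm.camera_params(name); 
    if 'tool_from_camera' in p:
        s=arm.get_state(); T=np.eye(4); T[:3,:3]=R.from_euler('xyz',s['ee_rot']).as_matrix(); T[:3,3]=s['eef_pos']
        return T@np.array(p['tool_from_camera'])
    T=np.eye(4); o=np.array(p['orientation']); T[:3,:3]=o if o.shape==(3,3) else R.from_euler('xyz',o).as_matrix(); T[:3,3]=p['position']; return T
def cloud(name,depth,T=None):
    p=arm.camera_params(name); f=200/np.tan(np.radians(p['vfov'])/2)
    T=campose(name) if T is None else T
    v,u=np.mgrid[0:400,0:640]; P=np.stack([(u-p['cx'])/f*depth,(v-p['cy'])/f*depth,depth],-1)
    W=P@T[:3,:3].T+T[:3,3]; W[depth<=0]=np.nan; return W
def tow(T,p): return T[:3,:3]@np.array(p)+T[:3,3]
def save(n,im): cv2.imwrite('pics/'+n,im[...,::-1])
E
python3 - <<'E'
from h import *
for n in ('scene','top'):
    print(arm.camera_params(n))
    im,d=arm.grab_frame(n); save(n+'0.png',im); T=campose(n)
    np.savez('pics/'+n+'0.npz',im=im,d=d)
    for l in 'brown_black_cap brown_white_cap white_blue_cap white_red_cap cassette yellow_tray blue_tray card_tray microtube_rack petri_dish'.split():
        print(n,l,[(np.round(tow(T,r['point']),3).tolist(),round(r['p'],2)) for r in arm.pinpoint(l,n)[:2]])
print(arm.get_state()); print(arm.camera_params('wrist'))
E
```

```text
pics
{'vfov': 43.24505002569884, 'cx': 321.6575584831167, 'cy': 207.59834439150794, 'position': array([-0.29052435, -0.78018259,  0.60381653]), 'orientation': array([-2.09273637, -0.00253716, -1.00668065])}
scene brown_black_cap [([0.443, -0.198, 0.002], 0.95)]
scene brown_white_cap [([0.439, -0.085, -0.002], 0.91)]
scene white_blue_cap [([0.444, -0.395, -0.002], 0.92)]
scene white_red_cap [([0.437, -0.088, 0.0], 0.38)]
scene cassette [([0.431, 0.002, -0.004], 0.55)]
scene yellow_tray [([0.557, -0.193, 0.003], 0.85)]
scene blue_tray [([0.555, -0.034, 0.002], 0.8)]
scene card_tray [([0.56, -0.346, 0.002], 0.64)]
scene microtube_rack [([0.699, -0.049, 0.001], 0.56)]
scene petri_dish [([0.459, -0.521, -0.002], 0.57)]
{'vfov': 54.952360039647324, 'cx': 314.71554718046605, 'cy': 200.13843847449664, 'position': array([ 0.49402432, -0.25059333,  1.01442694]), 'orientation': array([-3.0417771 , -0.02452524, -1.58045416])}
top brown_black_cap [([0.444, -0.197, 0.004], 0.72)]
top brown_white_cap [([0.435, -0.081, 0.005], 0.62), ([0.56, -0.193, 0.003], 0.15)]
top white_blue_cap [([0.445, -0.396
[... 854 characters left out ...]
64948406,  0.24054267]), 'ee_rot': array([ 3.14156915e+00, -1.31574366e-05, -2.86585276e+00]), 'force': array([-0.21592618,  0.25456785, -0.39722841]), 'moment': array([0.01819402, 0.01672127, 0.00046438]), 'gripper_force': 0.0, 'width': 0.08779177803950954}
{'vfov': 69.40871326200312, 'cx': 324.13891202618487, 'cy': 197.55598621349154, 'tool_from_camera': array([[-1.16987236e-03, -9.67579309e-01, -2.52564670e-01,
         6.71975254e-02],
       [ 9.99997166e-01, -6.08238942e-04, -2.30178525e-03,
         2.84288437e-04],
       [ 2.07354011e-03, -2.52566647e-01,  9.67577278e-01,
        -1.43848299e-01],
       [ 0.00000000e+00,  0.00000000e+00,  0.00000000e+00,
         1.00000000e+00]])}
```

View images.

View pics/top0.png

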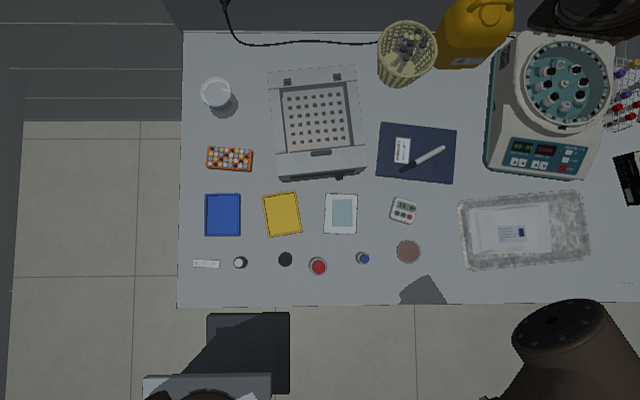

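View pics/scene0.png

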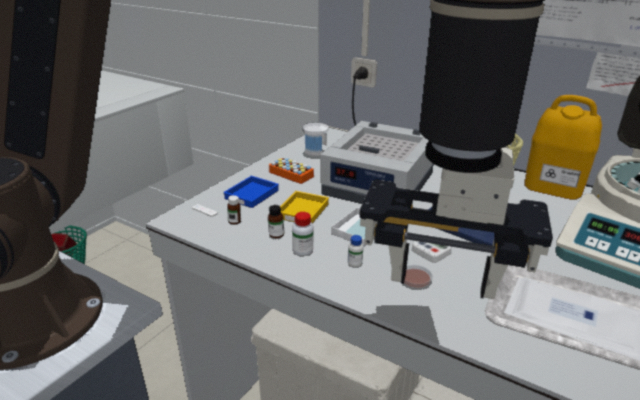

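The top view shows the front row left to right: cassette (206,264), brown/white cap (240,262), brown/black (285,258), red cap (318,266), blue cap (363,257). The trays are at (222,215) blue, (282,214) yellow and (341,213) card. The network points agree with these, apart from the scene camera's low-p red cap. Next I'll refine them with depth.

Run:
```python
from h import *
z=np.load('pics/top0.npz'); im=z['im'].astype(int); W=cloud('top',z['d'])
G={'bk':(.444,-.198),'bw':(.437,-.083),'wr':(.423,-.277),'wb':(.445,-.395)}
b=(np.abs(W[...,0]-.48)<.03)&(np.abs(W[...,1]+.45)<.02); print('bench z',np.nanmedian(W[b][:,2]))
for k,(x,y) in G.items():
    m=(np.hypot(W[...,0]-x,W[...,1]-y)<.035)&(W[...,2]>.01); P=W[m]; zm=np.nanpercentile(P[:,2],90)
    Q=P[P[:,2]>zm-.006]; c,r=cv2.minEnclosingCircle(Q[:,:2].astype(np.float32)*1000)
    print(k,'top',round(zm,4),np.round(Q[:,:2].mean(0),4),np.round(c,1),round(r,1),len(Q))
hsv=cv2.cvtColor(z['im'],cv2.COLOR_RGB2HSV).astype(int)
def rect(n,m):
    P=W[m]; P=P[~np.isnan(P[:,0])]; c,s,a=cv2.minAreaRect((P[:,:2]*1000).astype(np.float32)); print(n,len(P),np.round(c,1),np.round(s,1),round(a,1),'z',np.round(np.percentile(P[:,2],[5,50,95]),4))
def near(x,y,r): return (np.abs(W[...,0]-x)<r)&(np.abs(W[...,1]-y)<r)
rect('blue',near(.555,-.037,.08)&(hsv[...,0]>105)&(hsv[...,0]<130)&(hsv[...,1]>150))
rect('yellow',near(.558,-.193,.08)&(hsv[...,0]>15)&(hsv[...,0]<35)&(hsv[...,1]>120))
rect('card',near(.559,-.345,.075)&(W[...,2]>.009))
rect('card_col',near(.559,-.345,.075)&(hsv[...,2]>200))
g=im.min(-1); print('bench g',np.median(g[b]))
rect('cass',near(.434,.006,.05)&(g>np.median(g[b])+25))
h=(W[...,2]>.05)&(W[...,0]>.6)&(W[...,0]<.8)&(np.abs(W[...,1]+.26)<.15); print('heater xmin',np.nanpercentile(W[h][:,0],1),'z',np.nanpercentile(W[h][:,2],[50,98]))
```

```text
bench z 0.0006623243300070136
bk top 0.0722 [ 0.4414 -0.1979] [ 441.4 -197.9] 12.1 81
bw top 0.0641 [ 0.4369 -0.0863] [436.4 -85.9] 11.0 66
wr top 0.0871 [ 0.4261 -0.2807] [ 425.9 -280.7] 15.6 139
wb top 0.0637 [ 0.4431 -0.3949] [ 442.8 -395. ] 10.9 66
blue 1400 [558.2 -35.8] [106.8  86.9] 0.3 z [0.0018 0.005  0.0216]
yellow 1436 [ 561.2 -189.3] [111.2  88.9] 9.2 z [0.0013 0.0046 0.0216]
card 112 [ 559.6 -343.3] [ 86.  106.4] 86.4 z [0.0107 0.0179 0.0223]Traceback (most recent call last):
  File "<stdin>", line 16, in <module>
  File "<stdin>", line 11, in rect
    return _quantile_unchecked(
        a, q, axis, out, overwrite_input, method, keepdims, weights)
    return _ureduce(a,
                    func=_quantile_ureduce_func,
    ...<5 lines>...
                    overwrite_input=overwrite_input,
                    method=method)
    r = func(a, **kwargs)
    result = _quantile(arr,
                       quantiles=q,
    ...<2 lines>...
                       out=out,
                       weights=wgt)
    slices_having_nans = np.isnan(arr[-1, ...])
                                  ~~~^^^^^^^^^
IndexError: index -1 is out of bounds for axis 0 with size 0
```

Call:
move_arm --rows '[{"translation": [0, 0, -3], "rot": [0, 0, 0], "hand": 0.3}]' --squeeze 15

```text
t: 1.18
eef_pos: [0.1831, -0.6467, 0.2645]
ee_rot: [3.131, -0.0, -2.867]
force: [0.8, 0.4, -1.4]
width: 0.0847
gripper_force: 0.0
```

```bash
cat > go.py <<'E'
import sys; from h import *
# usage: go.py x y z yawdeg  (yaw of tool x; 180 => fingers close along y)
def go(x,y,z,yaw,s=None,verbose=True):
    s=s or arm.get_state(); A=R.from_euler('xyz',s['ee_rot']); 
    B=R.from_euler('xyz',[np.pi,0,np.radians(yaw)])
    t=A.inv().apply(np.array([x,y,z])-s['eef_pos'])*100; rv=np.degrees((A.inv()*B).as_rotvec())
    print('trans cm',np.round(t,2).tolist(),'rot deg',np.round(rv,2).tolist(),'pos',np.round(s['eef_pos'],4),'w',round(s['width'],4),'q',np.round(s['q'],2))
    return B
if __name__=='__main__':
    v=list(map(float,sys.argv[1:])); go(*v)
E
python3 go.py .4414 -.198 .20 -90
python3 - <<'E'
from h import *
z=np.load('pics/top0.npz'); im=z['im'].astype(int); W=cloud('top',z['d'])
g=im.min(-1); s=(np.abs(W[...,0]-.434)<.045)&(np.abs(W[...,1]-.006)<.05)
for th in (150,170,190):
    m=s&(g>th); P=W[m]
    if len(P)>3:
        c,q,a=cv2.minAreaRect((P[:,:2]*1000).astype(np.float32)); print(th,len(P),np.round(c,1),np.round(q,1),a)
print(np.percentile(g[s],[5,50,90,98]))
h=(W[...,2]>.05)&(W[...,0]>.6)&(W[...,0]<.85)&(np.abs(W[...,1]+.28)<.12); print('heater xmin',np.nanpercentile(W[h][:,0],1),'z',np.nanpercentile(W[h][:,2],[5,50,98]))
E
```

```text
trans cm [-37.05, 36.11, 6.8] rot deg [0.52, 0.36, -74.24] pos [ 0.1831 -0.6467  0.2645] w 0.0847 q [-1.01  0.35  0.05 -0.   -1.28 -0.29]
150 114 [433.3   6.5] [65.4 15.9] 85.81754302978516
[119.  124.  147.  157.9]
heater xmin 0.6438728280474666 z [0.07630778 0.10377122 0.11911626]
```

Call:
move_arm --rows '[{"translation": [-37.05, 36.11, 6], "rot": [0, 0, -74], "hand": 0.35}, {"translation": [-37.05, 36.11, 6], "rot": [0, 0, -74], "hand": 0.35}, {"translation": [-37.05, 36.11, 6], "rot": [0, 0, -74], "hand": 0.35}, {"translation": [-37.05, 36.11, 6], "rot": [0, 0, -74], "hand": 0.35}, {"translation": [-37.05, 36.11, 6], "rot": [0, 0, -74], "hand": 0.35}, {"translation": [-37.05, 36.11, 6], "rot": [0, 0, -74], "hand": 0.35}, {"translation": [-37.05, 36.11, 6], "rot": [0, 0, -74], "hand": 0.35}, {"translation": [-37.05, 36.11, 6], "rot": [0, 0, -74], "hand": 0.35}]'

```text
t: 1.85
eef_pos: [0.3496, -0.3608, 0.2323]
ee_rot: [-3.141, -0.0, -1.86]
force: [0.4, 0.1, -0.8]
width: 0.0572
gripper_force: 0.0
```

```bash
python3 go.py .4414 -.198 .20 -90
```

```text
trans cm [-18.22, -4.16, 3.23] rot deg [-0.05, -0.02, -16.56] pos [ 0.3496 -0.3608  0.2323] w 0.0572 q [-0.41  0.08 -0.37  0.   -1.12  0.12]
```

Call:
move_arm --rows '[{"translation": [-18.22, -4.16, 3.2], "rot": [0, 0, -16.5], "hand": 0.35}, {"translation": [-18.22, -4.16, 3.2], "rot": [0, 0, -16.5], "hand": 0.35}, {"translation": [-18.22, -4.16, 3.2], "rot": [0, 0, -16.5], "hand": 0.35}, {"translation": [-18.22, -4.16, 3.2], "rot": [0, 0, -16.5], "hand": 0.35}, {"translation": [-18.22, -4.16, 3.2], "rot": [0, 0, -16.5], "hand": 0.35}, {"translation": [-18.22, -4.16, 3.2], "rot": [0, 0, -16.5], "hand": 0.35}, {"translation": [-18.22, -4.16, 3.2], "rot": [0, 0, -16.5], "hand": 0.35}]'

```text
t: 2.43
eef_pos: [0.4423, -0.1992, 0.2001]
ee_rot: [3.141, -0.0, -1.575]
force: [-0.0, 0.2, -0.2]
width: 0.0568
gripper_force: 0.0
```

```bash
python3 go.py .4414 -.198 .027 -90
python3 - <<'E'
from h import *
T=campose('wrist'); im,d=arm.grab_frame('wrist'); save('w1.png',im); W=cloud('wrist',d,T)
for k,x,y in (('bk',.441,-.198),('wr',.426,-.281)):
    P=W[(np.hypot(W[...,0]-x,W[...,1]-y)<.035)&(W[...,2]>.01)]
    if len(P):
        zm=np.percentile(P[:,2],95); Q=P[np.abs(P[:,2]-zm)<.004]; c,r=cv2.minEnclosingCircle(Q[:,:2].astype(np.float32)*1000); print(k,zm,np.round(c,1),r,len(Q))
for l in ('brown_black_cap','cassette'): print([(np.round(tow(T,r['point']),3),r['p']) for r in arm.pinpoint(l,'wrist')[:2]])
E
```

```text
trans cm [-0.12, 0.08, 17.31] rot deg [0.02, -0.0, -0.23] pos [ 0.4423 -0.1992  0.2001] w 0.0568 q [-0.02  0.08 -0.45  0.   -1.04  0.01]
bk 0.3023580938272717 [ 446.7 -222. ] 21.362199783325195 4982
wr 0.0852820877846001 [ 425.5 -282.4] 16.30607032775879 1126
[(array([ 0.441, -0.2  ,  0.   ]), 0.75)]
[]
```

View pics/w1.png

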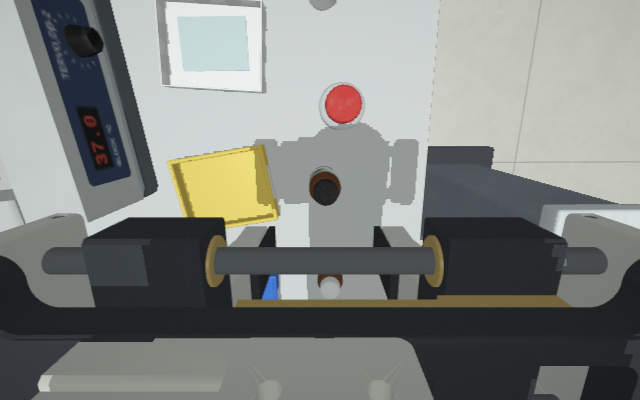

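The wrist picture shows the black-capped bottle at (324,187), on the jaw centre line between the finger shadows, and the red cap at (343,104) clear to one side. I'll descend now.

Call:
move_arm --rows '[{"translation": [0, 0.1, 4], "rot": [0, 0, 0], "hand": 0.35}, {"translation": [0, 0.1, 8], "rot": [0, 0, 0], "hand": 0.35}, {"translation": [0, 0.1, 11], "rot": [0, 0, 0], "hand": 0.35}, {"translation": [0, 0.1, 14], "rot": [0, 0, 0], "hand": 0.35}, {"translation": [0, 0.1, 16], "rot": [0, 0, 0], "hand": 0.35}, {"translation": [0, 0.1, 17.2], "rot": [0, 0, 0], "hand": 0.35}, {"translation": [0, 0.1, 17.2], "rot": [0, 0, 0], "hand": 0.5}, {"translation": [0, 0.1, 17.2], "rot": [0, 0, 0], "hand": 0.6}]'

```text
t: 3.25
eef_pos: [0.4402, -0.2012, 0.028]
ee_rot: [3.14, -0.0, -1.579]
force: [0.9, 0.3, -0.5]
width: 0.0485
gripper_force: 0.0
```

Call:
move_arm --rows '[{"translation": [0, 0, 0], "rot": [0, 0, 0], "hand": 0.7}, {"translation": [0, 0, 0], "rot": [0, 0, 0], "hand": 0.8}, {"translation": [0, 0, 0], "rot": [0, 0, 0], "hand": 0.8}, {"translation": [0, 0, 0], "rot": [0, 0, 0], "hand": 0.8}]' --squeeze 15

```text
t: 3.58
eef_pos: [0.4417, -0.2005, 0.0294]
ee_rot: [-3.139, -0.0, -1.578]
force: [-0.1, -1.5, 6.3]
width: 0.0333
gripper_force: 14.9
```

```bash
python3 go.py .584 -.186 .14 -170.8
```

```text
trans cm [-1.55, -14.25, -11.03] rot deg [-0.13, 0.08, 80.41] pos [ 0.4417 -0.2005  0.0294] w 0.0333 q [-0.02  0.3  -0.66  0.   -0.61  0.01]
```

Call:
move_arm --rows '[{"translation": [0, 0, -3], "rot": [0, 0, 0], "hand": 0.8}, {"translation": [0, 0, -7], "rot": [0, 0, 0], "hand": 0.8}, {"translation": [0, -1, -11], "rot": [0, 0, 7], "hand": 0.8}, {"translation": [-0.5, -4, -11], "rot": [0, 0, 14], "hand": 0.8}, {"translation": [-0.8, -7.5, -11], "rot": [0, 0, 21], "hand": 0.8}, {"translation": [-1.1, -10.5, -11], "rot": [0, 0, 28], "hand": 0.8}, {"translation": [-1.4, -13, -11], "rot": [0, 0, 35], "hand": 0.8}, {"translation": [-1.55, -14.25, -11], "rot": [0, 0, 42], "hand": 0.8}]'

```text
t: 4.25
eef_pos: [0.5862, -0.1853, 0.1384]
ee_rot: [-3.14, 0.001, -2.316]
force: [0.5, 0.0, -0.5]
width: 0.0334
gripper_force: 14.9
```

```bash
python3 go.py .584 -.186 .14 -170.8
```

```text
trans cm [0.2, 0.12, -0.16] rot deg [-0.05, 0.07, 38.1] pos [ 0.5862 -0.1853  0.1384] w 0.0334 q [ 0.01  0.34 -0.26  0.   -0.97 -0.76]
```

```bash
python3 - <<'E'
from h import *
z=np.load('pics/top0.npz'); W=cloud('top',z['d'])
for y in (-.20,-.225,-.25,-.275,-.3):
    m=(np.abs(W[...,1]-y)<.012)&(W[...,2]>.06)&(W[...,0]>.6)&(W[...,0]<.8); print(y,np.round(np.nanmin(W[m][:,0]),4))
    m=m&(W[...,2]>.09); print('  >.09',np.round(np.nanmin(W[m][:,0]),4))
E
python3 go.py .580 -.187 .06 -170.8
```

```text
-0.2 0.642
  >.09 0.642
-0.225 0.6425
  >.09 0.6428
-0.25 0.6453
  >.09 0.6453
-0.275 0.6478
  >.09 0.6482
-0.3 0.6507
  >.09 0.6512
trans cm [0.55, 0.35, 7.84] rot deg [-0.05, 0.07, 38.1] pos [ 0.5862 -0.1853  0.1384] w 0.0334 q [ 0.01  0.34 -0.26  0.   -0.97 -0.76]
```

Call:
move_arm --rows '[{"translation": [0.5, 0.3, 0], "rot": [0, 0, 7], "hand": 0.8}, {"translation": [0.55, 0.35, 0], "rot": [0, 0, 14], "hand": 0.8}, {"translation": [0.55, 0.35, 0], "rot": [0, 0, 21], "hand": 0.8}, {"translation": [0.55, 0.35, 0], "rot": [0, 0, 28], "hand": 0.8}, {"translation": [0.55, 0.35, 0], "rot": [0, 0, 34], "hand": 0.8}, {"translation": [0.55, 0.35, 2], "rot": [0, 0, 38], "hand": 0.8}, {"translation": [0.55, 0.35, 4], "rot": [0, 0, 38], "hand": 0.8}, {"translation": [0.55, 0.35, 6], "rot": [0, 0, 38], "hand": 0.8}]'

```text
t: 4.92
eef_pos: [0.5773, -0.1873, 0.0783]
ee_rot: [-3.142, 0.002, -2.974]
force: [0.0, -0.1, -1.1]
width: 0.0339
gripper_force: 14.9
```

```bash
python3 go.py .580 -.187 .034 -170.8
```

```text
trans cm [-0.26, -0.02, 4.43] rot deg [-0.0, 0.1, 0.37] pos [ 0.5773 -0.1873  0.0783] w 0.0339 q [ 0.01  0.4  -0.34 -0.   -0.83 -1.41]
```

Call:
move_arm --rows '[{"translation": [-0.2, 0, 2], "rot": [0, 0, 0], "hand": 0.8}, {"translation": [-0.2, 0, 3.5], "rot": [0, 0, 0], "hand": 0.8}, {"translation": [-0.2, 0, 4.2], "rot": [0, 0, 0], "hand": 0.8}, {"translation": [-0.2, 0, 4.4], "rot": [0, 0, 0], "hand": 0.8}, {"translation": [-0.2, 0, 4.5], "rot": [0, 0, 0], "hand": 0.8}, {"translation": [-0.2, 0, 4.5], "rot": [0, 0, 0], "hand": 0.8}, {"translation": [-0.2, 0, 4.5], "rot": [0, 0, 0], "hand": 0.8}]'

```text
t: 5.5
eef_pos: [0.5798, -0.1872, 0.0343]
ee_rot: [-3.141, 0.002, -2.974]
force: [-0.1, -0.3, -0.2]
width: 0.0338
gripper_force: 14.9
```

Call:
move_arm --rows '[{"translation": [0, 0, 0.1], "rot": [0, 0, 0], "hand": 0.8}, {"translation": [0, 0, 0.15], "rot": [0, 0, 0], "hand": 0.8}, {"translation": [0, 0, 0.15], "rot": [0, 0, 0], "hand": 0.8}]'

```text
t: 5.75
eef_pos: [0.5796, -0.1872, 0.0325]
ee_rot: [-3.141, 0.001, -2.974]
force: [-0.4, 1.2, 3.2]
width: 0.0336
gripper_force: 14.9
```

Call:
move_arm --rows '[{"translation": [0, 0, 0], "rot": [0, 0, 0], "hand": 0.6}, {"translation": [0, 0, 0], "rot": [0, 0, 0], "hand": 0.585}, {"translation": [0, 0, 0], "rot": [0, 0, 0], "hand": 0.585}, {"translation": [0, 0, -0.4], "rot": [0, 0, 0], "hand": 0.575}, {"translation": [0, 0, -1.0], "rot": [0, 0, 0], "hand": 0.56}, {"translation": [0, 0, -3], "rot": [0, 0, 0], "hand": 0.5}, {"translation": [0, 0, -6.5], "rot": [0, 0, 0], "hand": 0.4}, {"translation": [0, 0, -10.5], "rot": [0, 0, 0], "hand": 0.4}]'

```text
t: 6.42
eef_pos: [0.5776, -0.187, 0.1364]
ee_rot: [3.141, -0.004, -2.974]
force: [0.3, -1.1, 0.4]
width: 0.0503
gripper_force: 0.0
```

Run:
```python
from h import *; from go import go
im,d=arm.grab_frame('scene'); save('s1.png',cv2.resize(im[130:300,150:450],None,fx=2,fy=2))
go(.437,-.086,.14,180)
```

```text
trans cm [12.63, 12.52, 0.51] rot deg [-0.2, 0.51, 9.7] pos [ 0.5826 -0.1881  0.1467] w 0.0516 q [ 0.01  0.33 -0.27  0.   -0.97 -1.41]
```

View pics/s1.png

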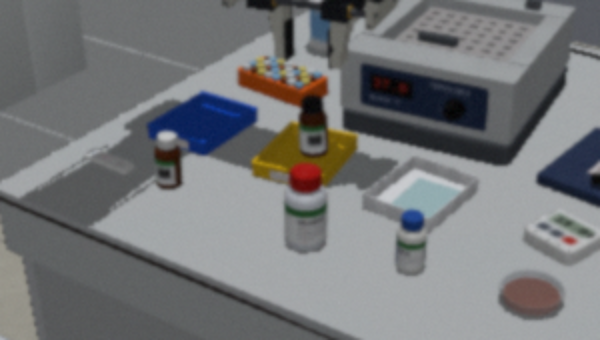

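The crop shows the black-capped bottle standing in the back half of the yellow tray (313,125). Next is the brown bottle with the white cap. I'll keep this yaw, which suits the tray.

Call:
move_arm --rows '[{"translation": [3, 2.5, 0], "rot": [0, 0, 0], "hand": 0.45}, {"translation": [5.8, 4.8, 0], "rot": [0, 0, 0], "hand": 0.45}, {"translation": [8.6, 7.2, 0], "rot": [0, 0, 0], "hand": 0.45}, {"translation": [11, 9.8, 0], "rot": [0, 0, 0], "hand": 0.45}, {"translation": [12.3, 11.8, 0], "rot": [0, 0, 0], "hand": 0.45}, {"translation": [12.63, 12.5, 0], "rot": [0, 0, 0], "hand": 0.45}, {"translation": [12.63, 12.5, 0], "rot": [0, 0, 0], "hand": 0.45}, {"translation": [12.63, 12.5, 0], "rot": [0, 0, 0], "hand": 0.45}]'

```text
t: 7.13
eef_pos: [0.4345, -0.0847, 0.1375]
ee_rot: [-3.141, 0.002, -2.972]
force: [0.3, -0.7, -0.7]
width: 0.0479
gripper_force: 0.0
```

Run:
```python
from h import *; from go import go
T=campose('wrist'); im,d=arm.grab_frame('wrist'); save('w2.png',im); W=cloud('wrist',d,T); np.savez('pics/w2.npz',W=W,im=im)
P=W[(np.hypot(W[...,0]-.437,W[...,1]+.086)<.035)&(W[...,2]>.01)&(W[...,2]<.08)]
if len(P):
    zm=np.percentile(P[:,2],95); Q=P[np.abs(P[:,2]-zm)<.004]; c,r=cv2.minEnclosingCircle(Q[:,:2].astype(np.float32)*1000); print(zm,np.round(c,1),r,len(Q))
print([(np.round(tow(T,r['point']),3),r['p']) for r in arm.pinpoint('brown_white_cap','wrist')[:2]])
go(.4365,-.0855,.027,-170.8)
```

```text
0.06222627561108755 [437.2 -86.9] 11.423931121826172 573
[(array([ 0.439, -0.08 ,  0.002]), 0.58)]
trans cm [-0.16, -0.06, 10.99] rot deg [-0.01, 0.04, 0.4] pos [ 0.4347 -0.0852  0.1369] w 0.0481 q [ 0.25  0.07 -0.63  0.   -0.87 -1.66]
```

View pics/w2.png

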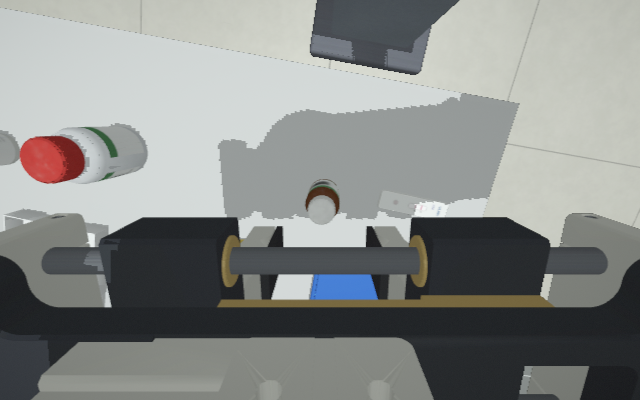

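The white-capped bottle is at (322,205), centred between the fingers. The cassette at (412,205) is clear.

Call:
move_arm --rows '[{"translation": [-0.2, -0.1, 3], "rot": [0, 0, 0], "hand": 0.45}, {"translation": [-0.2, -0.1, 6], "rot": [0, 0, 0], "hand": 0.45}, {"translation": [-0.2, -0.1, 8.5], "rot": [0, 0, 0], "hand": 0.45}, {"translation": [-0.2, -0.1, 10.3], "rot": [0, 0, 0], "hand": 0.45}, {"translation": [-0.2, -0.1, 10.9], "rot": [0, 0, 0], "hand": 0.45}, {"translation": [-0.2, -0.1, 10.9], "rot": [0, 0, 0], "hand": 0.55}, {"translation": [-0.2, -0.1, 10.9], "rot": [0, 0, 0], "hand": 0.65}, {"translation": [-0.2, -0.1, 10.9], "rot": [0, 0, 0], "hand": 0.75}]'

```text
t: 7.9
eef_pos: [0.4369, -0.0857, 0.0285]
ee_rot: [-3.142, 0.001, -2.974]
force: [0.8, -0.1, 0.7]
width: 0.0337
gripper_force: 0.0
```

Call:
move_arm --rows '[{"translation": [0, 0, 0], "rot": [0, 0, 0], "hand": 0.8}, {"translation": [0, 0, 0], "rot": [0, 0, 0], "hand": 0.8}, {"translation": [0, 0, 0], "rot": [0, 0, 0], "hand": 0.8}]'

```text
t: 8.15
eef_pos: [0.4367, -0.0855, 0.0286]
ee_rot: [-3.142, 0.002, -2.974]
force: [0.1, -1.3, 3.5]
width: 0.0294
gripper_force: 14.9
```

```bash
python3 go.py .531 -.194 .14 -170.8
```

```text
trans cm [-7.51, -12.28, -11.12] rot deg [-0.0, 0.13, 0.42] pos [ 0.4367 -0.0855  0.0286] w 0.0294 q [ 0.25  0.25 -0.75  0.   -0.57 -1.66]
```

Call:
move_arm --rows '[{"translation": [0, 0, -3], "rot": [0, 0, 0], "hand": 0.8}, {"translation": [0, 0, -7], "rot": [0, 0, 0], "hand": 0.8}, {"translation": [-1, -2, -10.5], "rot": [0, 0, 0], "hand": 0.8}, {"translation": [-3, -5, -11.1], "rot": [0, 0, 0], "hand": 0.8}, {"translation": [-5, -8.3, -11.1], "rot": [0, 0, 0], "hand": 0.8}, {"translation": [-6.8, -11.2, -11.1], "rot": [0, 0, 0], "hand": 0.8}, {"translation": [-7.5, -12.3, -11.1], "rot": [0, 0, 0], "hand": 0.8}, {"translation": [-7.5, -12.3, -11.1], "rot": [0, 0, 0], "hand": 0.8}]'

```text
t: 8.82
eef_pos: [0.5319, -0.1964, 0.1385]
ee_rot: [-3.141, 0.0, -2.976]
force: [0.6, -0.1, -1.1]
width: 0.0298
gripper_force: 14.9
```

```bash
python3 go.py .5305 -.195 .0335 -170.8
```

```text
trans cm [0.12, 0.17, 10.5] rot deg [-0.02, 0.02, 0.28] pos [ 0.5319 -0.1964  0.1385] w 0.0298 q [-0.01  0.27 -0.37  0.   -0.93 -1.4 ]
```

Call:
move_arm --rows '[{"translation": [0, 0, 2.5], "rot": [0, 0, 0], "hand": 0.8}, {"translation": [0, 0, 5], "rot": [0, 0, 0], "hand": 0.8}, {"translation": [0, 0, 7.5], "rot": [0, 0, 0], "hand": 0.8}, {"translation": [0, 0, 9.5], "rot": [0, 0, 0], "hand": 0.8}, {"translation": [0, 0, 10.2], "rot": [0, 0, 0], "hand": 0.8}, {"translation": [0, 0, 10.6], "rot": [0, 0, 0], "hand": 0.8}, {"translation": [0, 0, 10.7], "rot": [0, 0, 0], "hand": 0.8}, {"translation": [0, 0, 10.7], "rot": [0, 0, 0], "hand": 0.8}]'

```text
t: 9.48
eef_pos: [0.5309, -0.1942, 0.0326]
ee_rot: [-3.141, 0.001, -2.974]
force: [-0.7, -0.6, 0.0]
width: 0.0294
gripper_force: 14.9
```

Call:
move_arm --rows '[{"translation": [0, 0, 0.05], "rot": [0, 0, 0], "hand": 0.8}, {"translation": [0, 0, 0.1], "rot": [0, 0, 0], "hand": 0.8}, {"translation": [0, 0, 0.1], "rot": [0, 0, 0], "hand": 0.8}]'

```text
t: 9.73
eef_pos: [0.5311, -0.1944, 0.0317]
ee_rot: [-3.141, 0.002, -2.974]
force: [-0.6, 0.4, 3.1]
width: 0.0292
gripper_force: 14.9
```

Call:
move_arm --rows '[{"translation": [0, 0, 0], "rot": [0, 0, 0], "hand": 0.64}, {"translation": [0, 0, 0], "rot": [0, 0, 0], "hand": 0.62}, {"translation": [0, 0, 0], "rot": [0, 0, 0], "hand": 0.62}, {"translation": [0, 0, -0.4], "rot": [0, 0, 0], "hand": 0.62}, {"translation": [0, 0, -1.0], "rot": [0, 0, 0], "hand": 0.6}, {"translation": [0, 0, -3], "rot": [0, 0, 0], "hand": 0.55}, {"translation": [0, 0, -6.5], "rot": [0, 0, 0], "hand": 0.45}, {"translation": [0, 0, -10.5], "rot": [0, 0, 0], "hand": 0.45}]'

```text
t: 10.4
eef_pos: [0.5288, -0.1943, 0.1356]
ee_rot: [3.141, -0.004, -2.974]
force: [1.1, 0.5, 0.7]
width: 0.0462
gripper_force: 0.0
```

Run:
```python
from h import *; from go import go
im,d=arm.grab_frame('scene'); save('s2.png',cv2.resize(im[130:300,150:450],None,fx=2,fy=2))
go(.443,-.395,.14,180)
```

```text
trans cm [12.31, -18.14, 0.51] rot deg [-0.2, 0.49, 9.7] pos [ 0.5337 -0.1954  0.1454] w 0.0465 q [-0.    0.26 -0.36  0.   -0.94 -1.4 ]
```

View pics/s2.png

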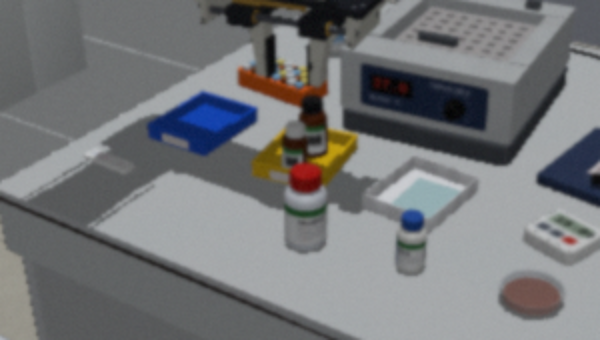

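Both brown bottles stand upright in the yellow tray, at (313,125) and (294,145). Next is the blue-capped bottle.

Call:
move_arm --rows '[{"translation": [2, -3, 0], "rot": [0, 0, 3], "hand": 0.45}, {"translation": [4.2, -6.2, 0], "rot": [0, 0, 6], "hand": 0.45}, {"translation": [6.4, -9.4, 0], "rot": [0, 0, 9.4], "hand": 0.45}, {"translation": [8.6, -12.6, 0], "rot": [0, 0, 9.4], "hand": 0.45}, {"translation": [10.6, -15.6, 0], "rot": [0, 0, 9.4], "hand": 0.45}, {"translation": [12, -17.6, 0], "rot": [0, 0, 9.4], "hand": 0.45}, {"translation": [12.2, -18.2, 0], "rot": [0, 0, 9.4], "hand": 0.45}, {"translation": [12.2, -18.2, 0], "rot": [0, 0, 9.4], "hand": 0.45}]'

```text
t: 11.12
eef_pos: [0.4396, -0.3958, 0.136]
ee_rot: [-3.141, 0.0, -3.141]
force: [1.5, 0.8, -0.4]
width: 0.0482
gripper_force: 0.0
```

Run:
```python
from h import *; from go import go
T=campose('wrist'); im,d=arm.grab_frame('wrist'); W=cloud('wrist',d,T)
P=W[(np.hypot(W[...,0]-.443,W[...,1]+.395)<.035)&(W[...,2]>.01)&(W[...,2]<.08)]
if len(P):
    zm=np.percentile(P[:,2],95); Q=P[np.abs(P[:,2]-zm)<.004]; c,r=cv2.minEnclosingCircle(Q[:,:2].astype(np.float32)*1000); print(zm,np.round(c,1),r,len(Q))
go(.443,-.3955,.028,180)
```

```text
0.062166495767085994 [ 443.6 -396.3] 11.481149673461914 577
trans cm [-0.29, -0.07, 10.79] rot deg [-0.0, 0.01, 0.09] pos [ 0.44   -0.3948  0.1359] w 0.0481 q [-0.4   0.31 -0.32 -0.   -0.94 -1.17]
```

Call:
move_arm --rows '[{"translation": [-0.35, -0.1, 0], "rot": [0, 0, 7], "hand": 0.45}, {"translation": [-0.35, -0.1, 0], "rot": [0, 0, 14], "hand": 0.45}, {"translation": [-0.35, -0.1, 0], "rot": [0, 0, 21], "hand": 0.45}, {"translation": [-0.35, -0.1, 0], "rot": [0, 0, 28], "hand": 0.45}, {"translation": [-0.35, -0.1, 2], "rot": [0, 0, 30], "hand": 0.45}, {"translation": [-0.35, -0.1, 4], "rot": [0, 0, 30], "hand": 0.45}, {"translation": [-0.35, -0.1, 4], "rot": [0, 0, 30], "hand": 0.45}]'

```text
t: 11.75
eef_pos: [0.4427, -0.3926, 0.0926]
ee_rot: [3.141, -0.005, 2.622]
force: [-1.5, 1.0, -0.9]
width: 0.0487
gripper_force: 0.0
```

```bash
python3 go.py .4433 -.396 .0285 150
```

```text
trans cm [-0.25, -0.27, 6.41] rot deg [0.03, -0.29, 0.24] pos [ 0.4427 -0.3926  0.0926] w 0.0487 q [-0.4   0.36 -0.36 -0.   -0.86 -1.69]
```

Call:
move_arm --rows '[{"translation": [-0.1, -0.1, 2], "rot": [0, 0, 0], "hand": 0.45}, {"translation": [-0.1, -0.1, 4.5], "rot": [0, 0, 0], "hand": 0.45}, {"translation": [-0.1, -0.1, 6], "rot": [0, 0, 0], "hand": 0.45}, {"translation": [-0.1, -0.1, 6.6], "rot": [0, 0, 0], "hand": 0.45}, {"translation": [-0.1, -0.1, 6.6], "rot": [0, 0, 0], "hand": 0.45}, {"translation": [-0.1, -0.1, 6.6], "rot": [0, 0, 0], "hand": 0.55}, {"translation": [-0.1, -0.1, 6.6], "rot": [0, 0, 0], "hand": 0.62}]'

```text
t: 12.33
eef_pos: [0.4453, -0.3967, 0.0312]
ee_rot: [-3.142, 0.002, 2.622]
force: [0.2, 0.0, 0.2]
width: 0.0398
gripper_force: 0.0
```

Call:
move_arm --rows '[{"translation": [0, 0, 0], "rot": [0, 0, 0], "hand": 0.7}, {"translation": [0, 0, 0], "rot": [0, 0, 0], "hand": 0.8}, {"translation": [0, 0, 0], "rot": [0, 0, 0], "hand": 0.8}, {"translation": [0, 0, 0], "rot": [0, 0, 0], "hand": 0.8}]'

```text
t: 12.67
eef_pos: [0.4451, -0.3969, 0.0309]
ee_rot: [3.141, 0.002, 2.622]
force: [0.7, 2.4, 6.0]
width: 0.0292
gripper_force: 15.0
```

```bash
python3 go.py .586 -.036 .15 180
```

```text
trans cm [5.67, 38.32, -11.92] rot deg [-0.03, 0.12, -29.78] pos [ 0.4451 -0.3969  0.0309] w 0.0292 q [-0.4   0.44 -0.41  0.   -0.72 -1.69]
```

Call:
move_arm --rows '[{"translation": [0, 0, -3], "rot": [0, 0, 0], "hand": 0.8}, {"translation": [0, 0, -6.5], "rot": [0, 0, 0], "hand": 0.8}, {"translation": [0, 0, -10], "rot": [0, 0, 0], "hand": 0.8}, {"translation": [0.4, 2.5, -11.9], "rot": [0, 0, -3], "hand": 0.8}, {"translation": [0.9, 6, -11.9], "rot": [0, 0, -7], "hand": 0.8}, {"translation": [1.4, 9.8, -11.9], "rot": [0, 0, -11], "hand": 0.8}, {"translation": [2, 13.6, -11.9], "rot": [0, 0, -15], "hand": 0.8}, {"translation": [2.6, 17.4, -11.9], "rot": [0, 0, -19], "hand": 0.8}]'

```text
t: 13.33
eef_pos: [0.5083, -0.2312, 0.1492]
ee_rot: [3.141, 0.001, 2.956]
force: [0.8, -1.4, -0.8]
width: 0.0295
gripper_force: 14.9
```

```bash
python3 go.py .586 -.036 .15 180
```

```text
trans cm [-4.02, 20.62, -0.07] rot deg [0.01, 0.05, -10.66] pos [ 0.5083 -0.2312  0.1492] w 0.0295 q [-0.08  0.25 -0.37 -0.   -0.95 -1.68]
```

Call:
move_arm --rows '[{"translation": [-0.8, 3.8, 0], "rot": [0, 0, -3], "hand": 0.8}, {"translation": [-1.5, 7.4, 0], "rot": [0, 0, -6], "hand": 0.8}, {"translation": [-2.2, 11, 0], "rot": [0, 0, -9], "hand": 0.8}, {"translation": [-2.9, 14.6, 0], "rot": [0, 0, -10.6], "hand": 0.8}, {"translation": [-3.5, 17.8, 0], "rot": [0, 0, -10.6], "hand": 0.8}, {"translation": [-3.9, 19.8, 0], "rot": [0, 0, -10.6], "hand": 0.8}, {"translation": [-4.0, 20.4, 0], "rot": [0, 0, -10.6], "hand": 0.8}, {"translation": [-4.0, 20.4, 0], "rot": [0, 0, -10.6], "hand": 0.8}]'

```text
t: 14.0
eef_pos: [0.586, -0.0383, 0.1486]
ee_rot: [3.142, -0.0, 3.14]
force: [-0.6, -0.1, -0.5]
width: 0.0292
gripper_force: 14.9
```

```bash
python3 go.py .586 -.036 .036 180
```

```text
trans cm [0.0, 0.23, 11.26] rot deg [0.0, -0.0, -0.08] pos [ 0.586  -0.0383  0.1486] w 0.0292 q [ 0.27  0.29 -0.31 -0.   -0.97 -1.84]
```

Call:
move_arm --rows '[{"translation": [0, 0.2, 3], "rot": [0, 0, 0], "hand": 0.8}, {"translation": [0, 0.2, 6], "rot": [0, 0, 0], "hand": 0.8}, {"translation": [0, 0.2, 8.5], "rot": [0, 0, 0], "hand": 0.8}, {"translation": [0, 0.2, 10.3], "rot": [0, 0, 0], "hand": 0.8}, {"translation": [0, 0.2, 11.0], "rot": [0, 0, 0], "hand": 0.8}, {"translation": [0, 0.2, 11.3], "rot": [0, 0, 0], "hand": 0.8}, {"translation": [0, 0.2, 11.4], "rot": [0, 0, 0], "hand": 0.8}, {"translation": [0, 0.2, 11.4], "rot": [0, 0, 0], "hand": 0.8}]'

```text
t: 14.67
eef_pos: [0.5863, -0.0381, 0.0356]
ee_rot: [3.141, 0.001, 3.138]
force: [-0.3, 0.1, -0.0]
width: 0.0294
gripper_force: 14.9
```

Call:
move_arm --rows '[{"translation": [0, 0.15, 0.08], "rot": [0, 0, 0], "hand": 0.8}, {"translation": [0, 0.15, 0.14], "rot": [0, 0, 0], "hand": 0.8}, {"translation": [0, 0.15, 0.18], "rot": [0, 0, 0], "hand": 0.8}, {"translation": [0, 0.15, 0.18], "rot": [0, 0, 0], "hand": 0.8}]'

```text
t: 15.0
eef_pos: [0.5864, -0.036, 0.0339]
ee_rot: [3.141, 0.002, 3.139]
force: [-0.9, 0.0, 5.3]
width: 0.0293
gripper_force: 15.0
```

Call:
move_arm --rows '[{"translation": [0, 0, 0], "rot": [0, 0, 0], "hand": 0.64}, {"translation": [0, 0, 0], "rot": [0, 0, 0], "hand": 0.62}, {"translation": [0, 0, 0], "rot": [0, 0, 0], "hand": 0.62}, {"translation": [0, 0, -0.4], "rot": [0, 0, 0], "hand": 0.62}, {"translation": [0, 0, -1.0], "rot": [0, 0, 0], "hand": 0.6}, {"translation": [0, 0, -3], "rot": [0, 0, 0], "hand": 0.55}, {"translation": [0, 0, -6.5], "rot": [0, 0, 0], "hand": 0.4}, {"translation": [0, 0, -10.5], "rot": [0, 0, 0], "hand": 0.3}]'

```text
t: 15.67
eef_pos: [0.5842, -0.0366, 0.1376]
ee_rot: [-3.141, -0.004, 3.138]
force: [1.1, -0.2, 0.0]
width: 0.0477
gripper_force: 0.0
```

Run:
```python
from h import *; from go import go
im,d=arm.grab_frame('scene'); save('s3.png',cv2.resize(im[130:300,150:450],None,fx=2,fy=2))
go(.4258,-.2815,.15,180)
```

```text
trans cm [16.3, -24.55, -0.38] rot deg [-0.01, 0.53, -0.1] pos [ 0.5893 -0.0363  0.1477] w 0.0511 q [ 0.27  0.29 -0.31  0.   -0.96 -1.85]
```

View pics/s3.png

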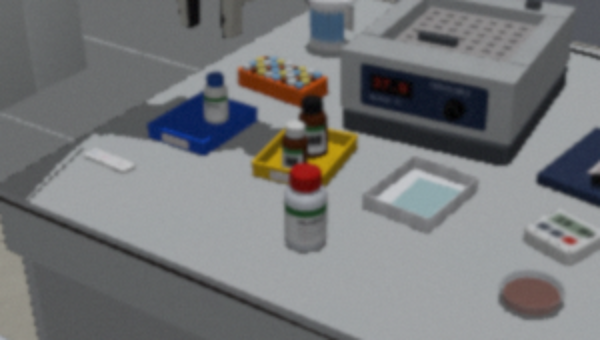

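The blue-capped bottle stands in the blue tray at (215,95). Next is the red-capped one.

Call:
move_arm --rows '[{"translation": [2, -3, -1], "rot": [0, 0, 0], "hand": 0.25}, {"translation": [4.2, -6.4, -1.5], "rot": [0, 0, 0], "hand": 0.25}, {"translation": [6.4, -9.8, -1.5], "rot": [0, 0, 0], "hand": 0.25}, {"translation": [8.6, -13.2, -1.5], "rot": [0, 0, 0], "hand": 0.25}, {"translation": [10.8, -16.6, -1.5], "rot": [0, 0, 0], "hand": 0.25}, {"translation": [13, -20, -1.5], "rot": [0, 0, 0], "hand": 0.25}, {"translation": [15, -22.8, -1.5], "rot": [0, 0, 0], "hand": 0.25}, {"translation": [16, -24.5, -1.5], "rot": [0, 0, 0], "hand": 0.25}]'

```text
t: 16.38
eef_pos: [0.4224, -0.2826, 0.1534]
ee_rot: [-3.142, 0.0, 3.136]
force: [-0.4, -0.3, 0.1]
width: 0.0659
gripper_force: 0.0
```

Call:
move_arm --rows '[{"translation": [0, 0, 0], "rot": [0, 0, 0], "hand": 0.25}, {"translation": [0, 0, 0], "rot": [0, 0, 0], "hand": 0.25}]'

```text
t: 16.55
eef_pos: [0.4243, -0.2816, 0.1533]
ee_rot: [-3.141, 0.001, 3.136]
force: [0.5, -0.1, -0.3]
width: 0.0653
gripper_force: 0.0
```

Run:
```python
from h import *; from go import go
T=campose('wrist'); im,d=arm.grab_frame('wrist'); W=cloud('wrist',d,T)
P=W[(np.hypot(W[...,0]-.426,W[...,1]+.281)<.035)&(W[...,2]>.01)&(W[...,2]<.1)]
if len(P):
    zm=np.percentile(P[:,2],95); Q=P[np.abs(P[:,2]-zm)<.004]; c,r=cv2.minEnclosingCircle(Q[:,:2].astype(np.float32)*1000); print(zm,np.round(c,1),r,len(Q))
go(.4258,-.2815,.040,180)
```

```text
0.08513230244680675 [ 425.8 -282. ] 16.441619873046875 1258
trans cm [-0.08, -0.05, 11.33] rot deg [-0.01, 0.05, -0.27] pos [ 0.4249 -0.281   0.1533] w 0.0657 q [-0.2   0.16 -0.47  0.   -0.93 -1.38]
```

Call:
move_arm --rows '[{"translation": [-0.1, -0.1, 3], "rot": [0, 0, 0], "hand": 0.25}, {"translation": [-0.1, -0.1, 6], "rot": [0, 0, 0], "hand": 0.25}, {"translation": [-0.1, -0.1, 8.5], "rot": [0, 0, 0], "hand": 0.25}, {"translation": [-0.1, -0.1, 10.5], "rot": [0, 0, 0], "hand": 0.25}, {"translation": [-0.1, -0.1, 11.2], "rot": [0, 0, 0], "hand": 0.25}, {"translation": [-0.1, -0.1, 11.2], "rot": [0, 0, 0], "hand": 0.35}, {"translation": [-0.1, -0.1, 11.2], "rot": [0, 0, 0], "hand": 0.42}, {"translation": [-0.1, -0.1, 11.2], "rot": [0, 0, 0], "hand": 0.5}]'

```text
t: 17.27
eef_pos: [0.4271, -0.2816, 0.0421]
ee_rot: [-3.141, 0.002, 3.139]
force: [-0.9, -0.4, 0.7]
width: 0.0513
gripper_force: 0.0
```

Call:
move_arm --rows '[{"translation": [0, 0, 0], "rot": [0, 0, 0], "hand": 0.6}, {"translation": [0, 0, 0], "rot": [0, 0, 0], "hand": 0.65}, {"translation": [0, 0, 0], "rot": [0, 0, 0], "hand": 0.65}, {"translation": [0, 0, 0], "rot": [0, 0, 0], "hand": 0.65}]' --squeeze 20

```text
t: 17.6
eef_pos: [0.4269, -0.2818, 0.0422]
ee_rot: [-3.141, 0.003, 3.138]
force: [0.6, 2.9, 8.2]
width: 0.0434
gripper_force: 20.0
```

```bash
python3 go.py .535 -.036 .17 180
```

```text
trans cm [-10.76, 24.61, -12.77] rot deg [-0.03, 0.15, -0.19] pos [ 0.4269 -0.2818  0.0422] w 0.0434 q [-0.2   0.32 -0.59  0.   -0.66 -1.38]
```

Call:
move_arm --rows '[{"translation": [0, 0, -3], "rot": [0, 0, 0], "hand": 0.65}, {"translation": [0, 0, -6.5], "rot": [0, 0, 0], "hand": 0.65}, {"translation": [0, 0, -10], "rot": [0, 0, 0], "hand": 0.65}, {"translation": [-1, 2.3, -12.6], "rot": [0, 0, 0], "hand": 0.65}, {"translation": [-2.3, 5.3, -12.8], "rot": [0, 0, 0], "hand": 0.65}, {"translation": [-3.7, 8.5, -12.8], "rot": [0, 0, 0], "hand": 0.65}, {"translation": [-5.1, 11.7, -12.8], "rot": [0, 0, 0], "hand": 0.65}, {"translation": [-6.5, 14.9, -12.8], "rot": [0, 0, 0], "hand": 0.65}]'

```text
t: 18.27
eef_pos: [0.4916, -0.1316, 0.1697]
ee_rot: [3.141, 0.002, 3.137]
force: [-0.1, 0.3, -0.5]
width: 0.0432
gripper_force: 19.9
```

```bash
python3 go.py .535 -.036 .17 180
```

```text
trans cm [-4.3, 9.58, -0.02] rot deg [0.02, 0.09, -0.25] pos [ 0.4916 -0.1316  0.1697] w 0.0432 q [ 0.12  0.15 -0.45 -0.   -0.97 -1.7 ]
```

Call:
move_arm --rows '[{"translation": [-1.3, 3, 0], "rot": [0, 0, 0], "hand": 0.65}, {"translation": [-2.6, 6, 0], "rot": [0, 0, 0], "hand": 0.65}, {"translation": [-3.7, 8.4, 0], "rot": [0, 0, 0], "hand": 0.65}, {"translation": [-4.3, 9.5, 0], "rot": [0, 0, 0], "hand": 0.65}, {"translation": [-4.3, 9.5, 1.5], "rot": [0, 0, 0], "hand": 0.65}, {"translation": [-4.3, 9.5, 4], "rot": [0, 0, 0], "hand": 0.65}, {"translation": [-4.3, 9.5, 6], "rot": [0, 0, 0], "hand": 0.65}, {"translation": [-4.3, 9.5, 7], "rot": [0, 0, 0], "hand": 0.65}]'

```text
t: 18.93
eef_pos: [0.5331, -0.0386, 0.0968]
ee_rot: [-3.141, -0.003, 3.137]
force: [-0.9, 0.4, -0.7]
width: 0.0434
gripper_force: 19.9
```

```bash
python3 go.py .535 -.036 .0452 180
```

```text
trans cm [-0.21, 0.26, 5.16] rot deg [-0.02, -0.17, -0.24] pos [ 0.5331 -0.0386  0.0968] w 0.0434 q [ 0.29  0.27 -0.48 -0.   -0.82 -1.87]
```

Call:
move_arm --rows '[{"translation": [0, 0.15, 2], "rot": [0, 0, 0], "hand": 0.65}, {"translation": [0, 0.15, 3.7], "rot": [0, 0, 0], "hand": 0.65}, {"translation": [0, 0.15, 4.6], "rot": [0, 0, 0], "hand": 0.65}, {"translation": [0, 0.15, 5], "rot": [0, 0, 0], "hand": 0.65}, {"translation": [0, 0.15, 5.1], "rot": [0, 0, 0], "hand": 0.65}, {"translation": [0, 0.15, 5.1], "rot": [0, 0, 0], "hand": 0.65}]'

```text
t: 19.43
eef_pos: [0.5351, -0.0367, 0.0484]
ee_rot: [-3.142, 0.001, 3.138]
force: [-0.1, -0.1, -0.4]
width: 0.0435
gripper_force: 19.9
```

Call:
move_arm --rows '[{"translation": [0, 0, 0.12], "rot": [0, 0, 0], "hand": 0.65}, {"translation": [0, 0, 0.22], "rot": [0, 0, 0], "hand": 0.65}, {"translation": [0, 0, 0.3], "rot": [0, 0, 0], "hand": 0.65}, {"translation": [0, 0, 0.33], "rot": [0, 0, 0], "hand": 0.65}, {"translation": [0, 0, 0.33], "rot": [0, 0, 0], "hand": 0.65}]'

```text
t: 19.85
eef_pos: [0.5351, -0.0365, 0.0452]
ee_rot: [3.141, 0.001, 3.138]
force: [0.5, -0.6, 4.1]
width: 0.043
gripper_force: 20.0
```

Call:
move_arm --rows '[{"translation": [0, 0, 0], "rot": [0, 0, 0], "hand": 0.46}, {"translation": [0, 0, 0], "rot": [0, 0, 0], "hand": 0.44}, {"translation": [0, 0, 0], "rot": [0, 0, 0], "hand": 0.42}, {"translation": [0, 0, -0.6], "rot": [0, 0, 0], "hand": 0.4}, {"translation": [0, 0, -2], "rot": [0, 0, 0], "hand": 0.4}, {"translation": [0, 0, -4.5], "rot": [0, 0, 0], "hand": 0.4}, {"translation": [0, 0, -8], "rot": [0, 0, 0], "hand": 0.4}, {"translation": [0, 0, -11.5], "rot": [0, 0, 0], "hand": 0.4}]'

```text
t: 20.52
eef_pos: [0.5339, -0.0368, 0.1606]
ee_rot: [-3.141, -0.002, 3.138]
force: [1.3, 0.1, -0.5]
width: 0.0522
gripper_force: 0.0
```

Run:
```python
from h import *; from go import go
go(.36,.006,.22,-90)
im,d=arm.grab_frame('scene'); save('s4.png',cv2.resize(im[130:300,150:450],None,fx=2,fy=2))
z=np.load('pics/w2.npz'); W=z['W']; g=z['im'].min(-1).astype(int)
```

```text
trans cm [17.41, 4.21, -5.91] rot deg [0.07, -0.12, -90.2] pos [ 0.5339 -0.0368  0.1606] w 0.0522 q [ 0.3   0.2  -0.41 -0.   -0.97 -1.87]
```

View pics/s4.png

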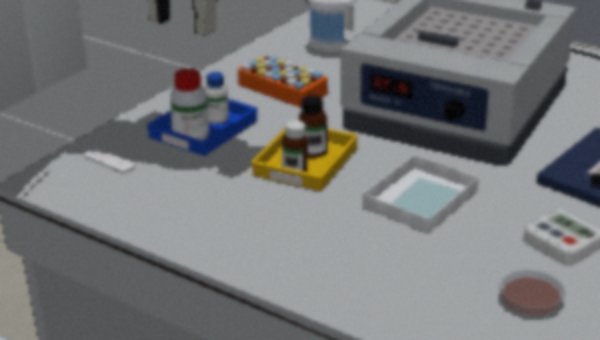

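Both white bottles stand in the blue tray, at (187,105) and (215,95), and the brown ones are still upright. For the cassette I'll grasp about 24 mm off-centre towards +y so the gripper body stays clear of the red-capped bottle.

Call:
move_arm --rows '[{"translation": [2, 1.4, 0], "rot": [0, 0, -7], "hand": 0.4}, {"translation": [4, 2.8, 0], "rot": [0, 0, -14], "hand": 0.4}, {"translation": [6, 4.2, 0], "rot": [0, 0, -21], "hand": 0.4}, {"translation": [8, 5.4, 0], "rot": [0, 0, -28], "hand": 0.4}, {"translation": [9.5, 6.4, 0], "rot": [0, 0, -35], "hand": 0.4}, {"translation": [9.9, 6.7, 0], "rot": [0, 0, -42], "hand": 0.4}, {"translation": [9.9, 6.7, 0], "rot": [0, 0, -49], "hand": 0.5}, {"translation": [9.9, 6.7, 0], "rot": [0, 0, -56], "hand": 0.5}]'

```text
t: 21.23
eef_pos: [0.4356, 0.0312, 0.1602]
ee_rot: [-3.141, 0.001, -2.161]
force: [-0.4, -0.7, 0.4]
width: 0.0458
gripper_force: 0.0
```

Call:
move_arm --rows '[{"translation": [0, 0, 0], "rot": [0, 0, -7], "hand": 0.5}, {"translation": [0, 0, 0], "rot": [0, 0, -14], "hand": 0.5}, {"translation": [0, 0, 0], "rot": [0, 0, -21], "hand": 0.5}, {"translation": [0, 0, 0], "rot": [0, 0, -28], "hand": 0.5}, {"translation": [0, 0, 0], "rot": [0, 0, -34], "hand": 0.5}, {"translation": [0, 0, 0], "rot": [0, 0, -34], "hand": 0.5}, {"translation": [0, 0, 0], "rot": [0, 0, -34], "hand": 0.5}]'

```text
t: 21.82
eef_pos: [0.4358, 0.0308, 0.1598]
ee_rot: [-3.141, 0.0, -1.578]
force: [-0.7, 0.2, 0.4]
width: 0.0437
gripper_force: 0.0
```

Run:
```python
from h import *; from go import go
T=campose('wrist'); im,d=arm.grab_frame('wrist'); W=cloud('wrist',d,T); save('w5.png',im)
g=im.min(-1).astype(int); s=(np.abs(W[...,0]-.434)<.045)&(np.abs(W[...,1]-.006)<.05)&(W[...,2]<.02)
m=s&(W[...,2]>.003); m=cv2.morphologyEx(m.astype(np.uint8),cv2.MORPH_OPEN,np.ones((3,3)))>0
P=W[m]; print(len(P), np.nanpercentile(W[s][:,2],[5,50,95]) if s.any() else '')
if len(P):
    c,q,a=cv2.minAreaRect((P[:,:2]*1000).astype(np.float32)); print(np.round(c,1),np.round(q,1),a)
go(.4345,.0305,.0155,-90)
t,d2=arm.grab_frame('top'); T2=campose('top')
for n,TT in (('wrist',T),('top',T2)): print(n,[(np.round(tow(TT,r['point']),4),r['p']) for r in arm.pinpoint('cassette',n)[:2]])
```

```text
1167 [-0.00158726 -0.00029577  0.00471652]
[432.7   4.5] [68.3 18.9] 87.28315734863281
trans cm [0.03, 0.14, 14.42] rot deg [-0.01, 0.01, -0.42] pos [0.4359 0.0308 0.1597] w 0.044 q [ 0.52  0.03 -0.6  -0.   -0.93 -0.53]
wrist [(array([0.4346, 0.0067, 0.0037]), 0.68)]
top [(array([ 0.4342,  0.006 , -0.0012]), 0.51)]
```

View pics/w5.png

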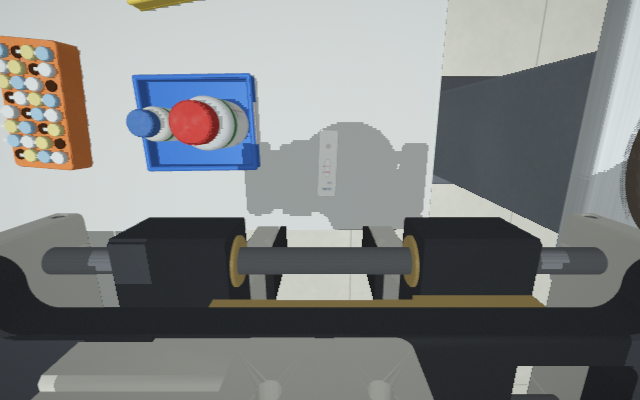

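The cassette is fully visible, centred at about (327,163) and slightly tilted. The jaw centre line passes through its lower (+y) end. The red cap at (193,122) is clear to the left. I'll descend in two stages.

Call:
move_arm --rows '[{"translation": [0.1, 0.2, 3], "rot": [0, 0, 0], "hand": 0.55}, {"translation": [0.1, 0.2, 6], "rot": [0, 0, 0], "hand": 0.55}, {"translation": [0.1, 0.2, 9], "rot": [0, 0, 0], "hand": 0.55}, {"translation": [0.1, 0.2, 11.5], "rot": [0, 0, 0], "hand": 0.55}, {"translation": [0.1, 0.2, 13], "rot": [0, 0, 0], "hand": 0.55}, {"translation": [0.1, 0.2, 13.6], "rot": [0, 0, 0], "hand": 0.55}, {"translation": [0.1, 0.2, 13.6], "rot": [0, 0, 0], "hand": 0.55}, {"translation": [0.1, 0.2, 13.6], "rot": [0, 0, 0], "hand": 0.55}]'

```text
t: 22.68
eef_pos: [0.4343, 0.0299, 0.0239]
ee_rot: [-3.142, -0.0, -1.575]
force: [-0.4, -0.9, -0.4]
width: 0.0395
gripper_force: 0.0
```

Call:
move_arm --rows '[{"translation": [0, 0, 0.4], "rot": [0, 0, 0], "hand": 0.55}, {"translation": [0, 0, 0.7], "rot": [0, 0, 0], "hand": 0.55}, {"translation": [0, 0, 0.84], "rot": [0, 0, 0], "hand": 0.55}, {"translation": [0, 0, 0.84], "rot": [0, 0, 0], "hand": 0.6}, {"translation": [0, 0, 0.84], "rot": [0, 0, 0], "hand": 0.65}, {"translation": [0, 0, 0.84], "rot": [0, 0, 0], "hand": 0.7}, {"translation": [0, 0, 0.84], "rot": [0, 0, 0], "hand": 0.75}, {"translation": [0, 0, 0.84], "rot": [0, 0, 0], "hand": 0.78}]' --squeeze 10

```text
t: 23.35
eef_pos: [0.434, 0.0298, 0.0153]
ee_rot: [-3.141, 0.0, -1.574]
force: [0.1, 0.2, -0.9]
width: 0.0214
gripper_force: 0.0
```

Call:
move_arm --rows '[{"translation": [0, 0, 0], "rot": [0, 0, 0], "hand": 0.85}, {"translation": [0, 0, 0], "rot": [0, 0, 0], "hand": 0.9}, {"translation": [0, 0, 0], "rot": [0, 0, 0], "hand": 0.9}, {"translation": [0, 0, 0], "rot": [0, 0, 0], "hand": 0.9}]'

```text
t: 23.68
eef_pos: [0.434, 0.0299, 0.0153]
ee_rot: [-3.141, 0.0, -1.574]
force: [-0.1, 0.1, 2.5]
width: 0.0198
gripper_force: 9.8
```

Call:
move_arm --rows '[{"translation": [0, 0, -1.5], "rot": [0, 0, 0], "hand": 0.9}, {"translation": [0, 0, -4], "rot": [0, 0, 0], "hand": 0.9}, {"translation": [0, 0, -7.5], "rot": [0, 0, 0], "hand": 0.9}, {"translation": [0, 0, -11], "rot": [0, 0, 0], "hand": 0.9}, {"translation": [0, 0, -13.5], "rot": [0, 0, 0], "hand": 0.9}, {"translation": [0, 0, -14], "rot": [0, 0, 0], "hand": 0.9}]'

```text
t: 24.18
eef_pos: [0.4361, 0.0306, 0.1596]
ee_rot: [-3.135, 0.003, -1.574]
force: [0.9, -0.1, -0.9]
width: 0.0199
gripper_force: 9.8
```

```bash
python3 go.py .583 -.346 .155 176.4
```

```text
trans cm [37.62, -14.79, 0.45] rot deg [-0.17, 0.44, 93.44] pos [0.4361 0.0306 0.1596] w 0.0199 q [ 0.53  0.03 -0.61  0.   -0.92 -0.53]
```

Call:
move_arm --rows '[{"translation": [1.5, -0.6, 0], "rot": [0, 0, 3], "hand": 0.9}, {"translation": [4, -1.6, 0], "rot": [0, 0, 9], "hand": 0.9}, {"translation": [7, -2.8, 0], "rot": [0, 0, 15], "hand": 0.9}, {"translation": [10, -4, 0], "rot": [0, 0, 21], "hand": 0.9}, {"translation": [13, -5.1, 0], "rot": [0, 0, 27], "hand": 0.9}, {"translation": [16, -6.3, 0], "rot": [0, 0, 33], "hand": 0.9}, {"translation": [19, -7.5, 0], "rot": [0, 0, 39], "hand": 0.9}, {"translation": [22, -8.6, 0], "rot": [0, 0, 45], "hand": 0.9}]'

```text
t: 24.85
eef_pos: [0.5193, -0.1921, 0.1545]
ee_rot: [3.141, -0.0, -2.365]
force: [1.2, 0.5, -0.1]
width: 0.0195
gripper_force: 9.8
```

```bash
python3 go.py .583 -.346 .155 176.4
```

```text
trans cm [6.24, -15.44, -0.06] rot deg [0.03, -0.03, 48.09] pos [ 0.5193 -0.1921  0.1545] w 0.0195 q [-0.    0.23 -0.38 -0.   -0.96 -0.79]
```

Call:
move_arm --rows '[{"translation": [1, -2.5, 0], "rot": [0, 0, 6], "hand": 0.9}, {"translation": [2, -5, 0], "rot": [0, 0, 12], "hand": 0.9}, {"translation": [3, -7.5, 0], "rot": [0, 0, 18], "hand": 0.9}, {"translation": [4, -10, 0], "rot": [0, 0, 25], "hand": 0.9}, {"translation": [5, -12.4, 0], "rot": [0, 0, 32], "hand": 0.9}, {"translation": [5.8, -14.4, 0], "rot": [0, 0, 39], "hand": 0.9}, {"translation": [6.2, -15.3, 0], "rot": [0, 0, 45], "hand": 0.9}, {"translation": [6.2, -15.3, 0], "rot": [0, 0, 48], "hand": 0.9}]'

```text
t: 25.52
eef_pos: [0.583, -0.3448, 0.1534]
ee_rot: [3.141, -0.002, 3.078]
force: [-0.6, 0.1, -0.2]
width: 0.0194
gripper_force: 9.8
```

Call:
move_arm --rows '[{"translation": [0, 0, 1], "rot": [0, 0, 0], "hand": 0.9}, {"translation": [0, 0, 2], "rot": [0, 0, 0], "hand": 0.9}, {"translation": [0, 0, 2], "rot": [0, 0, 0], "hand": 0.9}, {"translation": [0, 0, 2], "rot": [0, 0, 0], "hand": 0.9}]'

```text
t: 25.85
eef_pos: [0.5821, -0.3421, 0.1336]
ee_rot: [3.141, -0.003, 3.088]
force: [-0.4, 1.0, 0.7]
width: 0.0195
gripper_force: 9.8
```

Run:
```python
from h import *; from go import go
go(.583,-.346,.02,176.4)
T=campose('wrist'); im,d=arm.grab_frame('wrist'); save('w6.png',im); W=cloud('wrist',d,T)
s=arm.get_state()['eef_pos']
m=(np.hypot(W[...,0]-s[0]+.03,W[...,1]-s[1])<.06)&(np.abs(W[...,2]-(s[2]-.012))<.012)
P=W[m]; print(len(P))
if len(P)>9: c,q,a=cv2.minAreaRect((P[:,:2]*1000).astype(np.float32)); print('cass',np.round(c,1),np.round(q,1),a,np.percentile(P[:,2],[5,50,95])-s[2])
```

```text
trans cm [-0.14, -0.4, 11.36] rot deg [0.04, -0.15, 0.5] pos [ 0.5821 -0.3421  0.1336] w 0.0195 q [-0.24  0.44 -0.12 -0.   -1.01 -1.38]
4261
cass [ 556.2 -335.3] [44.3 65.1] 68.71422576904297 [-0.01323637 -0.01168692 -0.0058754 ]
```

View pics/w6.png

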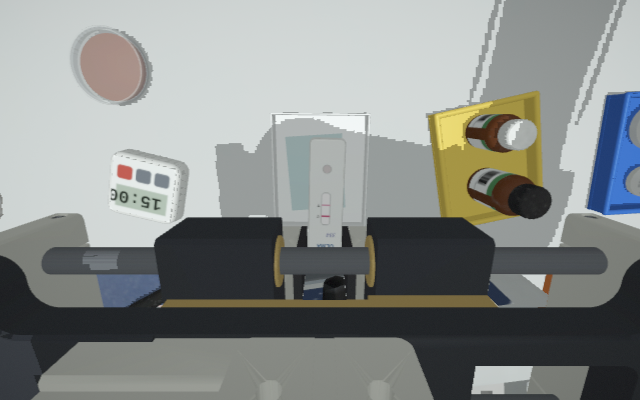

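The cassette is held level and face up, roughly aligned with the card tray below it (around 325,190). I'll nudge it 3–4 mm towards -y and lower it.

Call:
move_arm --rows '[{"translation": [-0.1, -0.35, 2], "rot": [0, 0, 0.5], "hand": 0.9}, {"translation": [-0.1, -0.35, 5], "rot": [0, 0, 0.5], "hand": 0.9}, {"translation": [-0.1, -0.35, 7.5], "rot": [0, 0, 0.5], "hand": 0.9}, {"translation": [-0.1, -0.35, 9.5], "rot": [0, 0, 0.5], "hand": 0.9}, {"translation": [-0.1, -0.35, 10.4], "rot": [0, 0, 0.5], "hand": 0.9}, {"translation": [-0.1, -0.35, 10.8], "rot": [0, 0, 0.5], "hand": 0.9}, {"translation": [-0.1, -0.35, 10.8], "rot": [0, 0, 0.5], "hand": 0.9}, {"translation": [-0.1, -0.35, 10.8], "rot": [0, 0, 0.5], "hand": 0.9}]'

```text
t: 26.57
eef_pos: [0.5847, -0.3465, 0.0285]
ee_rot: [-3.141, 0.002, 3.078]
force: [0.4, -0.2, -0.3]
width: 0.0197
gripper_force: 9.8
```

Call:
move_arm --rows '[{"translation": [0, 0.1, 0.4], "rot": [0, 0, 0], "hand": 0.9}, {"translation": [0, 0.1, 0.7], "rot": [0, 0, 0], "hand": 0.9}, {"translation": [0, 0.1, 0.9], "rot": [0, 0, 0], "hand": 0.9}, {"translation": [0, 0.1, 1.0], "rot": [0, 0, 0], "hand": 0.9}, {"translation": [0, 0.1, 1.05], "rot": [0, 0, 0], "hand": 0.9}, {"translation": [0, 0.1, 1.05], "rot": [0, 0, 0], "hand": 0.9}]'

```text
t: 27.07
eef_pos: [0.5838, -0.3453, 0.0169]
ee_rot: [-3.142, -0.0, 3.077]
force: [-0.8, 0.3, 1.6]
width: 0.0197
gripper_force: 9.8
```

Call:
move_arm --rows '[{"translation": [0, 0, 0], "rot": [0, 0, 0], "hand": 0.75}, {"translation": [0, 0, 0], "rot": [0, 0, 0], "hand": 0.72}, {"translation": [0, 0, 0], "rot": [0, 0, 0], "hand": 0.7}, {"translation": [0, 0, -0.6], "rot": [0, 0, 0], "hand": 0.7}, {"translation": [0, 0, -2], "rot": [0, 0, 0], "hand": 0.7}, {"translation": [0, 0, -5], "rot": [0, 0, 0], "hand": 0.7}, {"translation": [0, 0, -9], "rot": [0, 0, 0], "hand": 0.7}, {"translation": [0, 0, -13], "rot": [0, 0, 0], "hand": 0.7}]'

```text
t: 27.73
eef_pos: [0.583, -0.3451, 0.1476]
ee_rot: [3.141, -0.002, 3.077]
force: [0.1, -0.3, 1.0]
width: 0.0262
gripper_force: 0.0
```

Call:
move_arm --rows '[{"translation": [3, -2, -2], "rot": [0, 0, 0], "hand": 0.7}, {"translation": [6, -4, -4], "rot": [0, 0, 0], "hand": 0.7}, {"translation": [9, -6, -5], "rot": [0, 0, 0], "hand": 0.7}, {"translation": [12, -8, -6], "rot": [0, 0, 0], "hand": 0.7}, {"translation": [15, -12, -6], "rot": [0, 0, 0], "hand": 0.7}, {"translation": [17, -14, -6], "rot": [0, 0, 0], "hand": 0.7}, {"translation": [17, -14, -6], "rot": [0, 0, 0], "hand": 0.7}, {"translation": [17, -14, -6], "rot": [0, 0, 0], "hand": 0.7}]'

```text
t: 28.4
eef_pos: [0.4034, -0.4753, 0.2073]
ee_rot: [-3.141, 0.0, 3.074]
force: [0.2, 0.3, -0.2]
width: 0.0261
gripper_force: 0.0
```

Run:
```python
from h import *
im,d=arm.grab_frame('top'); T=campose('top'); W=cloud('top',d)
save('t9.png',cv2.resize(im[130:290,180:440],None,fx=3,fy=3))
for l in 'cassette card_tray microtube_rack petri_dish'.split(): print(l,[(np.round(tow(T,r['point']),3).tolist(),round(r['p'],2)) for r in arm.pinpoint(l,'top')[:1]])
```

```text
cassette []
card_tray [([0.532, -0.034, 0.008], 0.2)]
microtube_rack [([0.703, -0.05, 0.002], 0.7)]
petri_dish []
```

View pics/t9.png

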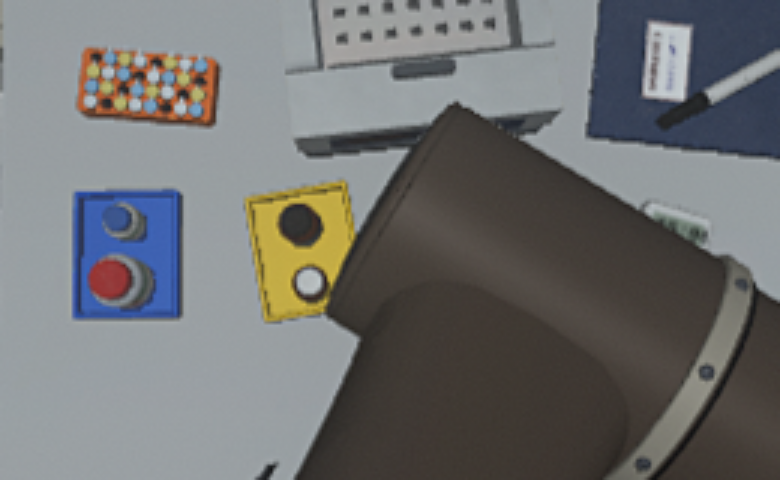

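The arm hides the card tray from above. The bottles, upright in their trays, and the rack look fine. I'll check the cassette with the wrist camera.

Run:
```python
from h import *
im,d=arm.grab_frame('wrist'); im2,_=arm.grab_frame('scene')
a=cv2.resize(im,(480,300)); b=cv2.resize(im2[130:300,150:450],(480,272)); save('f.png',np.vstack([a,b]))
```

```text
(no output)
```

View pics/f.png

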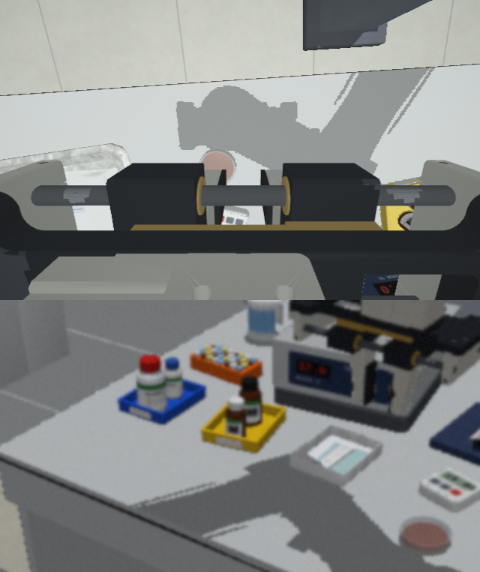

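The scene view shows the cassette lying flat in the card tray (338,455), all four bottles upright in the right trays, and the petri dish and rack where they were. The arm is clear of everything, so I'm handing in.

```bash
python3 -c "
from station import arm
print(arm.job_done())"
```

```text
the job is handed in; nothing more can be done
None
```

The sort is done and handed in at about 29 s: brown bottles in the yellow tray, white bottles in the blue tray and the cassette flat and face up in the card tray, with no bottle tipped over and the rack and petri dish left alone.

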